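# Stack a cutter case so that it hooks and snaps onto the docked case

## Robot

A 6-joint arm with a two-finger parallel gripper is mounted at the origin on the work surface. World frame = base frame: x ahead of the robot, y to its left, z up, the work surface at z = 0. Lengths are in mm, angles in rad, forces in N, time in s.
With the tool pointing down it reaches from about 350 to 875 mm from the base axis. Payload 4.2 kg.
Tool frame: the origin (TCP) lies at the very end of the fingers, on their centre line; the grasp point (between the pads) lies 19 mm behind it (arm.pinch_z is the distance from the TCP to the grasp point, in mm); x points along the fingers, y is the direction in which the jaws open and shut, and the axes are right-handed (so a half turn about x gives the same grasp; the last joint's range is limited). The gripper opens to 85 mm and grips with 20 to 120 N. Pads are 22 mm wide; open, the fingers measure 114 mm over their backs; the gripper's body (76 mm by 85 mm) begins 54 mm behind the grasp point. The pads swing forward as they close: fully open they stand 13 mm farther back than shut.
Start: joints at [1.425, 0.385, 0.008, 0, -1.194, -0.259], TCP at [246.113, 574.48, 231.312] pointing down, gripper open.
Joint ranges: [-3.14, 3.14], [-1.21, 2.06], [-1.07, 1.41], [-3.16, 2.05], [-2.99, -0.16], [-3.1, 3.1]. Speed limits (rad/s): [2.79, 2.79, 3.14, 3.14, 3.14, 3.14].

## Interface

Orientations are given as a unit quaternion [x, y, z, w].
In Python, from bench import arm gives the robot as it stands.
- The arm moves only by the tool drive_tool, never from a script. Its argument "motion" is a list of rows, each a list of 4 numbers: the shift along the tool's x, y, z in mm, then the turn about the tool's x in degrees. In form: [[dx, dy, dz, spin], ...]. A call has 1 to 10 rows; each row shifts and turns the commanded pose from where the row before left it, along the tool's axes as they then stand; what a row does not reach is not made up. A row lasts 1/12 s, in which the tool goes at most 41.7 mm and 7.16 degrees, less where a joint would pass 70% of its speed; a pose out of reach is approached as far as the arm can. A call with a gripper value outside its range is refused whole. "grip" is the finger opening in mm, from 0 to 85.4, set as the call begins (left out, the last holds). The fingers move at their own pace and stop on an object; the grip force is fixed at half the most. Time passes only in rows, so rows that do not move let the fingers close. It gives the time, the measured TCP pose, the force and the opening at its end, in the units of the state.
- arm.read_state(): the state, without advancing time (a new reading comes with each control period).
- arm.get_image(name): name is "scene" or "top" or "wrist"; returns the picture (400x640x3 uint8, red, green, blue); there is no depth.
- arm.calibration(name): a dict with "K" (3x3 intrinsics, pixels), "distortion" ([k1, k2, p1, p2, k3] as OpenCV has them; the pictures are not rectified), "eye" and "attitude" of the camera in the world; the wrist camera has in their place "T_tool_cam" (4x4, takes a point from camera to tool coordinates, whose origin is the TCP and whose axes are the tool frame's). Camera axes: x right, y up, looking along -z (the intrinsics and any distortion apply to the point x, -y, -z); pixel columns grow to the right and rows downward; lengths in mm; the calibration is good to about 2 mm. A picture is of the moment at which its call begins: read the wrist's pose just before it. calibration takes no time and is no camera call.
- arm.job_done(): hands the job in, once; it reports no verdict.
The state is a dict: "clock": time; "joints": joint angles; "joint_vel": joint speeds; "joint_efforts": joint torques, N m; "position": TCP position; "ee_rot": TCP orientation; "contact_force": force on the tool from outside, world axes, zero at the start; "wrist_torque": the same for the moment, N m; "gripper_width": finger opening in mm.
Only numpy, scipy, OpenCV 4.12 (cv2) and the standard library are available. Lean on these libraries where they do the work, as an engineer would, in place of code of your own. Each camera call takes 0.05 s, during which the arm holds its last target. There are 200 camera calls.

## Task

Take the lidded cutter case with lugs on its lid from the sloping rack and stack it, lid up, on the deep case clamped in the dock on the bench, feeling for where that one stands: hook the lip of its base under the two hooked lid lugs on the robot's side first, then swing the other end down and press, without hammering, until it lies flush and the sprung catch has snapped back over its ledge. Let go, and leave everything else where it stands.

Things in the scene. Friction and masses are not known exactly. Their poses are not given: they have to be found in the camera images.
- case_mid (a point): Centre (half-way up) of the loose cutter case: light grey box, dark lid with light lugs, 110 long (x) x 60 wide (y) x 46 high (z, towards the lid), 0.3-0.6 kg. Smooth side walls y = +-30 to grip. It lies sloping 40 deg on the rack, its -x end downhill against the lip. From here (mm): underside z -23, lid top +23, lid lugs to +32, rigid tongue at the +x end (x 58 to 68) to +42.
- case_lip (a point): Inner edge of the lip in the base of the loose case, at the underside, on the centre line (axes as case_mid, which is at x +44, z +23 from here). Corners of the base are hollowed 11 deep (|y| 15 to 26). In the two hollows at the -x end a lip 3 thick at the underside reaches from the end wall (7 behind this point; end face 11 behind) up to here; the hollow goes on 44 to +x of it.
- case_ledge (a point): Outer lower edge of the ledge on the +x end wall of the loose case (x +61, z -20 from case_mid): 26 wide, sticks out 6, 3 thick. The sprung catch snaps over it. The two hollows at this end span x 39 to 51 from case_mid, |y| 15 to 26.
- dock_mid (a point): Middle of the top of the aluminium dock plate (160 x 92, 7 thick, side rails) screwed to the bench; x, hook end (-x) to catch end, lies within 17 deg of straight away from the robot. In it a deep case (110 x 60, lid top 71 above here) is clamped fast, sideways centred, lengthwise anywhere within 8 mm of centred: where is not reported, so feel (or look) for it. Below, X = mm from its own middle.
- dock_front (a point): Middle of the dock plate's -x edge (the robot's side, 80 from dock_mid, same axes). At this end of the deep lid two hooked lugs at y +-20.5, 8 wide, 9 high: stem X -41.5 to -35.5, toe reaching back to X -47.5, 6 free below it. A case lowered level stops on the toes: its lip must go in under them from the lid's -x edge (X -55), this end low by 7 to 10 deg, until it meets the stems.
- dock_back (a point): Middle of the dock plate's +x edge. At this end of the deep lid two plain lugs (X 41 to 49.5, 8 wide, 9 high, y +-20.5, rounded tops) that enter the other hollows of the case as it swings down. Stacked, the case's middle is at X 0 (-1.5 to +2; 1.5 play in y), its underside on the lid. Lip against the stems means X +2.5: ease back about 2 mm before swinging down, else it lands on these lugs.
- catch (a joint): Sprung catch tongue, 22 wide, at the +x end of the deep case; slides to +x: 0 = at rest (closed), at most 0.009 m; 2 N plus 0.4 N per mm. Its bevelled nose reaches back to X 58, 7.5 to 19 mm above the lid. The ledge of the descending case pushes it back 3 mm; it returns to 0 once the ledge is below it. 5 to 15 N of press on the middle of the case does it.
- rack: Fixed plywood rack, 314 wide; tray slopes up 40 deg away from the robot; two bays (centres y +-72) parted by an 8 mm batten. Origin on the bench, x level and uphill, z up; the tray is 70 mm above it. Lip 20 high at the low end, back board 14 high, 66 uphill of a case's middle.
- plain_case_mid (a point): Bystander: centre of a slimmer plain case 110 x 44 x 30 with a smooth lid without lugs, in the rack's other bay (sloping likewise).
- cutterhead_mid (a point): Bystander: centre of an aluminium moulder cutter head, 92 across, 60 high.
- tape_mid (a point): Bystander: centre of a roll of tape, 60 across, 24 high, lying flat.
- screwdriver: Bystander: screwdriver lying on the bench.
- wrench: Bystander: spanner lying on the bench.
- moulding_mid (a point): Bystander: centre of a wooden moulding sample, 150 x 60 x 22.
- mug_mid (a point): Bystander: centre of a white mug, 76 across, 85 high.
There are look-alikes about, which are no part of the job. What is shaped like the part that bears dock_mid but yellow is not meant.

How it is judged:
By the outcome, as a careful person would: the job done as asked, in the order asked, and still so for the second after the job is handed in, with the robot touching nothing.
It also fails if it takes over 45 s, if anything falls off the work surface, if the arm or the gripper's body presses on something with over 40 N, if the wrist force passes 120 N, or if a joint passes its speed limit or range.

## Working session

There is one attempt and no reset: what is moved stays moved. The work goes in short steps, Python scripts to look and compute and a tool call to move; the robot and the scene stay as the last step left them, time stands still between calls to the robot, and variables do not carry over. Pictures are saved under pics/ and viewed, about 8 in all and at most 12, crops included, and the job is handed in when it is done.

Besides the shell and the picture viewer there is one more tool, called after "Request:" as name(argument=value, ...), one argument or row to a line, values as JSON. drive_tool: Moves the arm, as the interface text tells. Its arguments: {"type":"object","properties":{"motion":{"type":"array"},"grip":{"type":"number"}},"required":["motion"]}

```bash
ls; mkdir -p pics; cat > h.py <<'E'
import numpy as np,cv2
from bench import arm
from scipy.spatial.transform import Rotation as R
def cam(n,st=None):
    c=arm.calibration(n);K=np.array(c['K'],float);D=np.array(c['distortion'],float)
    if n=='wrist':
        T=np.array(c['T_tool_cam']);st=st or arm.read_state()
        Rt=R.from_quat(st['ee_rot']).as_matrix()
        return K,D,Rt@T[:3,:3],Rt@T[:3,3]+np.array(st['position'])
    A=np.array(c['attitude'],float)
    A=R.from_quat(A).as_matrix() if A.size==4 else A
    return K,D,A,np.array(c['eye'],float)
def ray(C,uv):
    K,D,A,e=C
    p=cv2.undistortPoints(np.array(uv,float).reshape(-1,1,2),K,D).reshape(-1,2)
    d=np.c_[p[:,0],-p[:,1],-np.ones(len(p))]@A.T
    return e,d
def atz(C,uv,z):
    e,d=ray(C,uv);return e+d*((z-e[2])/d[:,2])[:,None]
def proj(C,P):
    K,D,A,e=C
    q=(np.atleast_2d(P)-e)@A*[1,-1,-1]
    return cv2.projectPoints(q,np.zeros(3),np.zeros(3),K,D)[0].reshape(-1,2)
E
python3 - <<'E'
from h import *
print(arm.read_state())
for n in('scene','top'):
    print(n,arm.calibration(n)); cv2.imwrite(f'pics/{n}0.png',arm.get_image(n)[:,:,::-1])
print(arm.calibration('wrist'))
E
```

```text
pics
{'clock': 0.0, 'joints': array([ 1.42457034e+00,  3.85530580e-01,  6.58631190e-03, -5.15534270e-04,
       -1.19401812e+00, -2.58637135e-01]), 'joint_vel': array([-0.00076301,  0.00056859, -0.00169925,  0.00017154,  0.00012567,
       -0.00039189]), 'joint_efforts': array([ 1.06273109e-05, -3.92287123e+01,  1.88398308e+01,  4.18614417e+00,
       -4.64095589e-03,  3.90541018e-06]), 'position': array([245.90580423, 573.92663387, 230.21936585]), 'ee_rot': array([-0.69252802,  0.14300502,  0.69278026,  0.14145677]), 'contact_force': array([-1.02108517,  0.3292339 , -0.04067978]), 'wrist_torque': array([ 0.0214402 , -0.05730265, -0.00317752]), 'gripper_width': 85.73292616638085}
scene {'K': array([[451.91114462,   0.        , 313.71184662],
       [  0.        , 451.91114462, 195.15307964],
       [  0.        ,   0.        ,   1.        ]]), 'distortion': array([-0.0811783,  0.       ,  0.       ,  0.       ,  0.       ]), 'eye': array([1273.78046737,  460.59136803,  722.33337355]), 'attitude': array([0.20693297, 0.40384657, 0.78215969, 0.42698117])}
top {'K': array([[397.36373574,
[... 260 characters left out ...]
9698, 1245.42117566]), 'attitude': array([ 0.05443604, -0.07084873, -0.70413321,  0.7044243 ])}
{'K': array([[333.30610677,   0.        , 319.95582454],
       [  0.        , 333.30610677, 198.6798003 ],
       [  0.        ,   0.        ,   1.        ]]), 'distortion': array([-0.05041419,  0.        ,  0.        ,  0.        ,  0.        ]), 'T_tool_cam': array([[-7.46965614e-04,  2.64679159e-01, -9.64336241e-01,
        -1.42424977e+02],
       [ 9.99999721e-01,  1.81851223e-04, -7.24677915e-04,
        -7.42215298e-01],
       [-1.64414161e-05, -9.64336513e-01, -2.64679221e-01,
        -6.69357674e+01],
       [ 0.00000000e+00,  0.00000000e+00,  0.00000000e+00,
         1.00000000e+00]])}
```

View pics/scene0.png

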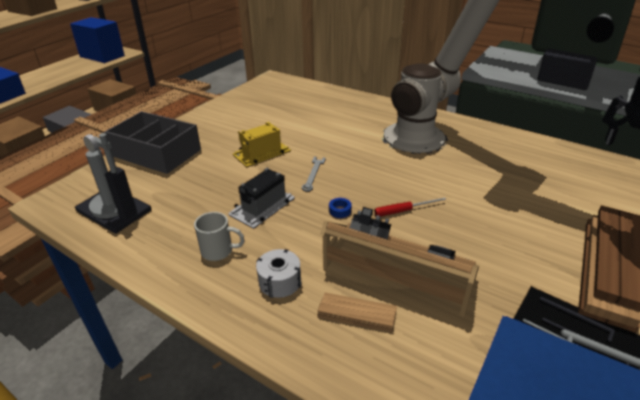

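View pics/top0.png

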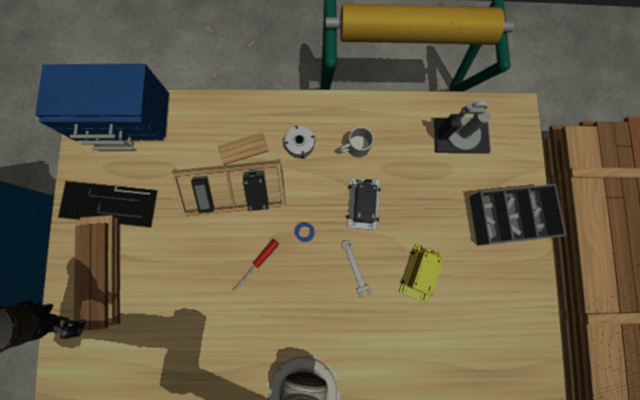

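The top view shows the rack near (230,188), with the lugged case at (256,190) in its right bay and the dock with the deep case at (364,204). The yellow decoy is at (422,272), tape at (305,232), mug at (360,142) and cutter head at (299,140). I'll enlarge the rack and the dock.

```bash
python3 - <<'E'
from h import *
a=cv2.imread('pics/top0.png')
l=cv2.resize(a[150:230,165:295],None,fx=6,fy=6,interpolation=cv2.INTER_CUBIC)[:, :780]
cv2.imwrite('pics/c1.png',l)
r=cv2.resize(a[170:240,335:395],None,fx=8,fy=8,interpolation=cv2.INTER_CUBIC)
cv2.imwrite('pics/c2.png',r)
E
```

```text
(no output)
```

View pics/c1.png

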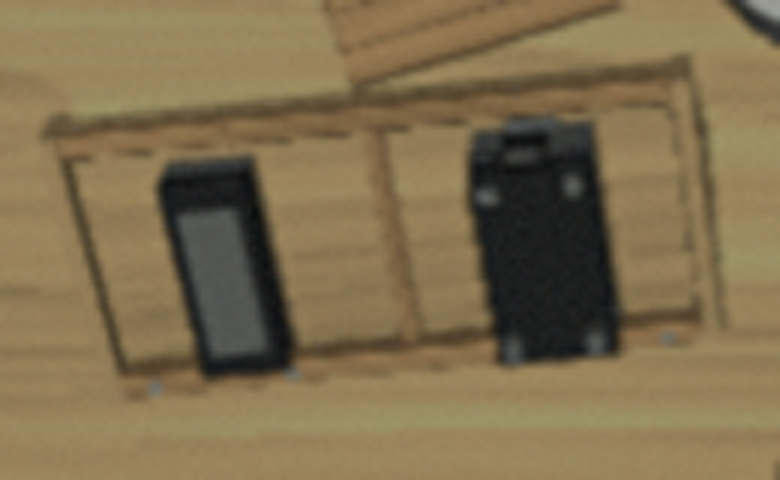

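View pics/c2.png

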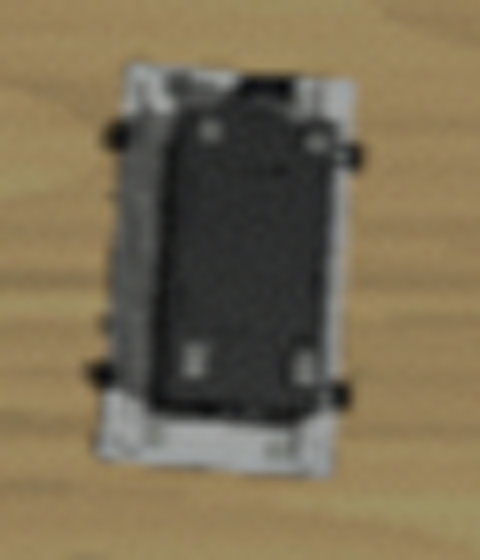

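```bash
cat > fit.py <<'E'
from h import *
from scipy.optimize import least_squares
C=cam('top')
f=lambda p,s,o:(np.array(p)+.5)/s-.5+o
pc=f([(128,62),(355,78),(328,472),(98,455)],8,np.array([335,170]))
P=atz(C,pc,7);print('plate',P.round(1))
print('sides',[np.linalg.norm(P[i]-P[(i+1)%4]).round(1) for i in range(4)])
m=P.mean(0);ax=(P[0]+P[1]-P[2]-P[3]);yd=np.degrees(np.arctan2(ax[1],ax[0]));print('dockmid',m,'yaw',yd)
lg=atz(C,f([(212,128),(317,138),(195,358),(305,365)],8,np.array([335,170])),87)
e=np.array([np.cos(np.radians(yd)),np.sin(np.radians(yd))]);n=np.array([-e[1],e[0]])
print('lugs in dock',[((q[:2]-m[:2])@e,(q[:2]-m[:2])@n) for q in lg])
L=np.array([[45.2,20.5,32],[45.2,-20.5,32],[-41.5,20.5,32],[-41.5,-20.5,32]])
uv=f([(487,195),(573,186),(513,348),(596,343)],6,np.array([165,150]))
def Rc(y,t=40):return R.from_euler('ZY',[y,-t],degrees=True)
g=lambda p:(proj(C,Rc(p[3]).apply(L)+p[:3])-uv).ravel()
s=least_squares(g,[530,120,100,5]);print('case',s.x.round(1),s.fun.round(2))
for z in (105,112,120):
  s=least_squares(lambda q:g([q[0],q[1],z,q[2]]),[530,120,5]);print(z,s.x.round(1),abs(s.fun).max().round(2))
for nme,p in(('tape',(305,232)),('screw',(277,241)),('wrench',(347,243)),('w2',(365,293)),('free',(300,290)),('screwtip',(234,290))):print(nme,atz(C,[p],0).round(0))
T=R.from_quat(arm.read_state()['ee_rot']).as_matrix();print(T.round(3))
E
python3 fit.py
```

```text
plate [[ 646.1 -150.3    7. ]
 [ 639.9 -241.4    7. ]
 [ 482.  -226.3    7. ]
 [ 488.7 -136.1    7. ]]
sides [np.float64(91.3), np.float64(158.6), np.float64(90.5), np.float64(158.1)]
dockmid [ 564.1561623  -188.54857788    7.        ] yaw -5.309456749958244
lugs in dock [(np.float64(37.259654757569784), np.float64(19.159910146896436)), (np.float64(37.23058267056323), np.float64(-20.268617033057925)), (np.float64(-49.498919498614775), np.float64(19.167931844026494)), (np.float64(-48.29326679451286), np.float64(-21.516579729758256))]
case [590.7 140.8  81.1   5.2] [-0.01 -0.13  0.04  0.14 -0.02  0.18 -0.01 -0.2 ]
105 [586.4 137.4   5.1] 0.46
112 [585.1 136.4   5.1] 0.55
120 [583.7 135.3   5.1] 0.65
tape [[472.  -5.   0.]]
screw [[444.  82.   0.]]
wrench [[ 437. -137.    0.]]
w2 [[ 285. -190.    0.]]
free [[294.   9.   0.]]
screwtip [[294. 211.   0.]]
[[-0.001 -0.394 -0.919]
 [-0.002 -0.919  0.394]
 [-1.     0.002 -0.   ]]
```

Request:
drive_tool(
  motion=[
    [-25,0,0,-7.1],
    [-25,0,0,-7.1],
    [-25,0,0,-7.1],
    [-10,0,0,-7.1],
    [0,33,-23,0],
    [0,33,-23,0],
    [0,33,-23,0],
    [0,33,-23,0],
    [0,33,-23,0],
    [0,33,-23,0],
  ],
)

```text
clock: 0.93
position: [402.1, 388.1, 316.0]
ee_rot: [-0.706, -0.032, 0.707, -0.032]
contact_force: [1.2, -0.7, -0.3]
gripper_width: 85.4
```

Request:
drive_tool(
  motion=[
    [0,33,-23,0],
    [0,33,-23,0],
    [0,33,-23,0],
    [0,33,-23,0],
    [0,33,-23,0],
    [0,33,-23,0],
    [10,33,-23,0],
    [20,33,-20,0],
    [20,0,0,0],
    [0,0,0,0],
  ],
)

```text
clock: 1.77
position: [603.2, 142.0, 261.3]
ee_rot: [-0.703, -0.03, 0.71, -0.031]
contact_force: [-0.8, 0.8, -1.2]
gripper_width: 84.9
```

```bash
python3 - <<'E'
from h import *
s=arm.read_state();im=arm.get_image('wrist');np.save('w1.npy',np.r_[s['position'],s['ee_rot']])
print(s['clock'],s['position'],s['contact_force'],R.from_quat(s['ee_rot']).as_matrix().round(3))
cv2.imwrite('pics/w1.png',im[:,:,::-1])
E
```

```text
1.7667 [603.18563935 142.02923364 261.28828709] [-0.78293863  0.75049645 -1.16399954] [[-0.01   0.086 -0.996]
 [-0.003 -0.996 -0.086]
 [-1.     0.002  0.011]]
```

View pics/w1.png

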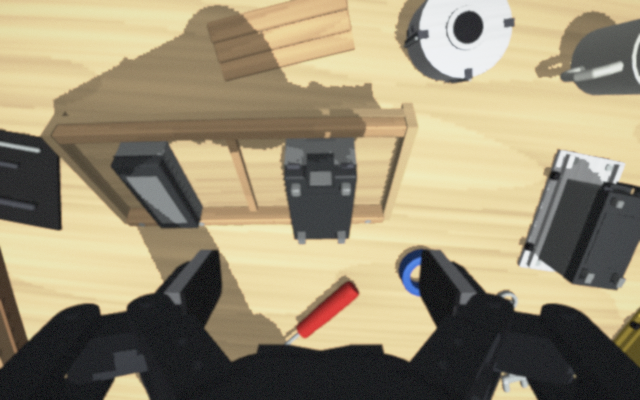

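The wrist view shows the case at (320,190), its lugs near (293,188), (347,190), (301,237) and (342,237), and the deep case at the right near (605,240). I'll enlarge both.

```bash
python3 - <<'E'
import cv2,numpy as np
a=cv2.imread('pics/w1.png')
l=cv2.resize(a[125:250,270:370],None,fx=4,fy=4,interpolation=cv2.INTER_CUBIC)
r=cv2.resize(a[170:295,540:640],None,fx=4,fy=4,interpolation=cv2.INTER_CUBIC)
cv2.imwrite('pics/c3.png',np.hstack([l,r]))
E
```

```text
(no output)
```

View pics/c3.png

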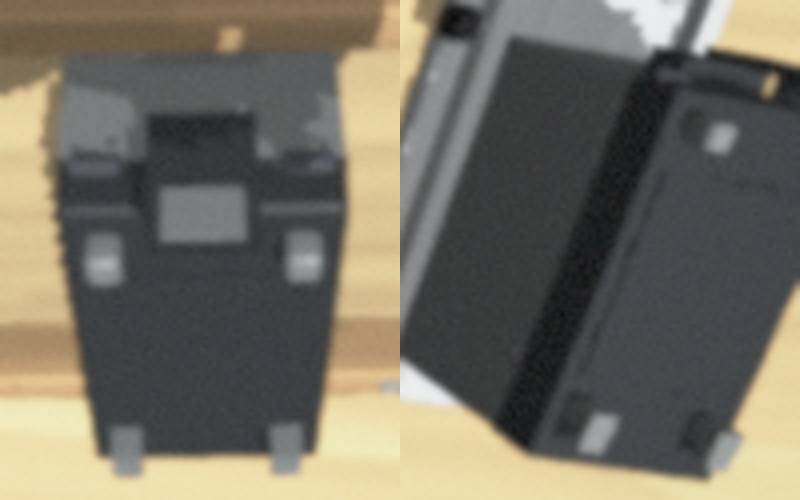

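```bash
cat > fit2.py <<'E'
from h import *
from scipy.optimize import least_squares
w=np.load('w1.npy');W=cam('wrist',dict(position=w[:3],ee_rot=w[3:]));T=cam('top')
f=lambda p,s,o:(np.array(p)+.5)/s-.5+o
L=np.array([[45.2,20.5,32],[45.2,-20.5,32],[-47.5,20.5,32],[-47.5,-20.5,32],[55,30,23],[55,-30,23],[-55,30,23],[-55,-30,23]])
uv=f([(103,262),(304,262),(127,475),(286,475),(66,208),(344,208),(98,452),(317,452)],4,np.array([270,125]))
L2=np.array([[45.2,20.5,32],[45.2,-20.5,32],[-41.5,20.5,32],[-41.5,-20.5,32]])
uv2=f([(487,195),(573,186),(513,348),(596,343)],6,np.array([165,150]))
Rc=lambda y:R.from_euler('ZY',[y,-40],degrees=True)
a=lambda p:(proj(W,Rc(p[3]).apply(L)+p[:3])-uv).ravel()
b=lambda p:(proj(T,Rc(p[3]).apply(L2)+p[:3])-uv2).ravel()
for g in(a,lambda p:np.r_[a(p),b(p)]):
  s=least_squares(g,[588,139,88,5],loss='soft_l1');print('case',s.x.round(1));print(s.fun.reshape(-1,2).round(1).tolist())
d=f([(200,433),(324,450),(320,137)],4,np.array([540,170]))
P=atz(W,d,87);print(P.round(1))
m=np.array([564.2,-188.5]);y=np.radians(-5.3);e=np.array([np.cos(y),np.sin(y)]);n=np.array([-e[1],e[0]])
print([(round((q[:2]-m)@e,1),round((q[:2]-m)@n,1)) for q in P])
E
python3 fit2.py
```

```text
case [587.3 140.   81.7   5.6]
[[0.8, 2.0], [-0.1, 1.5], [0.6, -1.0], [-0.6, -1.4], [-2.0, -0.2], [1.5, -1.0], [-0.3, 0.6], [-0.3, -0.1]]
case [588.6 140.2  85.5   5.6]
[[0.3, 1.6], [0.1, 1.0], [0.4, -0.7], [-0.3, -1.2], [-2.6, -0.8], [1.9, -1.7], [-0.6, 0.8], [-0.0, 0.1], [-0.1, 0.3], [-0.0, 0.5], [0.1, 0.7], [0.1, 0.2]]
[[ 516.4 -164.8   87. ]
 [ 513.4 -204.8   87. ]
 [ 602.7 -170.5   87. ]]
[(np.float64(-49.8), np.float64(19.2)), (np.float64(-49.1), np.float64(-20.9)), (np.float64(36.7), np.float64(21.5))]
```

Request:
drive_tool(
  motion=[
    [15,0.5,-9,-0.4],
    [30,0,0,0],
    [30,0,0,0],
    [30,0,0,0],
    [15,0,0,0],
    [10,0,0,0],
    [0,0,0,0],
    [0,0,0,0],
  ],
)

```text
clock: 2.48
position: [614.5, 146.0, 138.6]
ee_rot: [0.707, 0.035, -0.705, 0.035]
contact_force: [-0.2, -0.2, 0.5]
gripper_width: 85.5
```

Request:
drive_tool(
  motion=[
    [10,3.5,2,0],
    [12,0,0,0],
    [10,0,0,0],
    [5,0,0,0],
    [0,0,0,0],
    [0,0,0,0],
  ],
)

```text
clock: 2.98
position: [612.4, 141.2, 100.3]
ee_rot: [0.706, 0.035, -0.706, 0.035]
contact_force: [-0.6, -1.3, -1.0]
gripper_width: 85.0
```

Request:
drive_tool(
  motion=[
    [4,-0.5,0,0],
    [0,0,0,0],
    [0,0,0,0],
  ],
)

```text
clock: 3.23
position: [612.2, 141.8, 96.3]
ee_rot: [0.706, 0.035, -0.706, 0.035]
contact_force: [-0.7, -0.8, -0.5]
gripper_width: 85.2
```

Request:
drive_tool(
  motion=[
    [0,0,0,0],
    [0,0,0,0],
    [0,0,0,0],
    [0,0,0,0],
    [0,0,0,0],
    [0,0,0,0],
  ],
  grip=50,
)

```text
clock: 3.73
position: [612.3, 142.0, 96.7]
ee_rot: [0.707, 0.035, -0.706, 0.035]
contact_force: [-1.9, 1.7, 3.2]
gripper_width: 59.3
```

Request:
drive_tool(
  motion=[
    [-3,0,2.3,0],
    [-6,0,4.8,0],
    [-8,0,6.5,0],
    [-8,0,6.5,0],
    [-10,0,8,0],
    [-20,0,0,0],
    [-30,0,0,0],
    [-30,0,0,0],
    [-10,0,0,0],
    [0,0,0,0],
  ],
)

```text
clock: 4.57
position: [584.5, 139.4, 224.8]
ee_rot: [0.708, 0.036, -0.704, 0.034]
contact_force: [0.0, -0.5, -5.0]
gripper_width: 59.4
```

Request:
drive_tool(
  motion=[
    [0,0,0,5],
    [0,0,0,5],
    [0,27,20,0],
    [0,27,20,0],
    [0,27,20,0],
    [0,27,20,0],
    [0,27,20,0],
    [0,27,20,0],
    [0,27,20,0],
    [0,27,20,0],
  ],
)

```text
clock: 5.4
position: [404.4, -65.2, 218.8]
ee_rot: [-0.705, 0.027, 0.708, 0.027]
contact_force: [-0.3, -0.8, -5.0]
gripper_width: 59.2
```

Request:
drive_tool(
  motion=[
    [25,0,0,0],
    [35,0,0,0],
    [35,0,0,0],
    [30,0,0,0],
    [20,0,0,0],
    [0,0,0,0],
    [0,0,0,0],
    [0,0,0,0],
  ],
)

```text
clock: 6.07
position: [408.4, -64.0, 76.7]
ee_rot: [0.707, -0.027, -0.706, -0.027]
contact_force: [-0.1, 0.7, -4.2]
gripper_width: 59.0
```

```bash
python3 - <<'E'
from h import *
s=arm.read_state();im=arm.get_image('wrist')
print(s['clock'],s['position'],s['contact_force'],s['joints'])
im2=arm.get_image('scene')
cv2.imwrite('pics/w2.png',np.vstack([im[:300],cv2.resize(im2[90:250,250:506],(640,300))])[:,:,::-1])
E
```

```text
6.0667 [408.39191025 -64.03693615  76.70497906] [-0.07618244  0.66142542 -4.16291125] [ 2.41569321e-01  2.26558609e-01 -6.97817957e-01  4.23087337e-04
 -6.45728702e-01  1.25259871e+00]
```

View pics/w2.png

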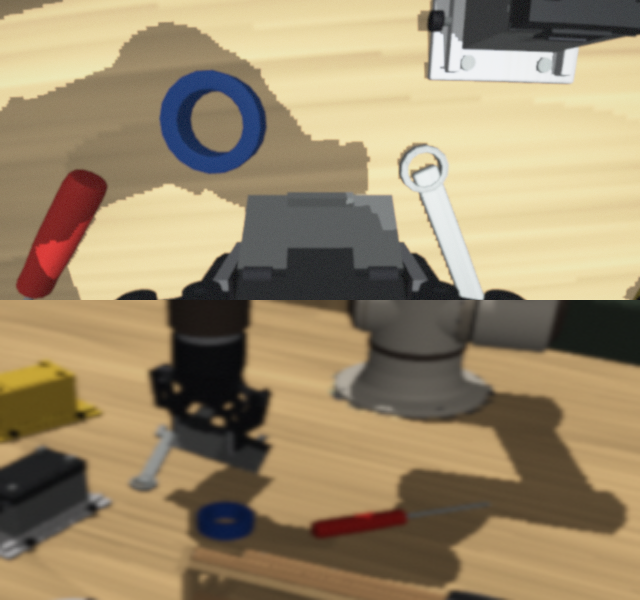

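Request:
drive_tool(
  motion=[
    [3,0,14,0],
    [5,0,14,0],
    [5,0,0,0],
    [2,0,0,0],
    [0,0,0,0],
    [0,0,0,0],
  ],
)

```text
clock: 6.67
position: [381.0, -61.8, 61.8]
ee_rot: [0.707, -0.027, -0.706, -0.027]
contact_force: [-0.5, 0.1, -2.8]
gripper_width: 59.5
```

Near contact. Pivot the case in the grip on the free bench area.

Request:
drive_tool(
  motion=[
    [2,0,0,0],
    [3,0,-3.3,0],
    [3,0,-3.3,0],
    [3,0,-3.3,0],
    [3,0,-3.2,0],
    [3,0,-2.8,0],
    [0,0,0,0],
    [0,0,0,0],
  ],
)

```text
clock: 7.33
position: [400.4, -62.9, 46.1]
ee_rot: [0.709, -0.026, -0.704, -0.026]
contact_force: [1.5, -2.2, 6.2]
gripper_width: 59.0
```

Request:
drive_tool(
  motion=[
    [3,0,-2.8,0],
    [3,0,-2.7,0],
    [3,0,-2.6,0],
    [3,0,-2.4,0],
    [3,0,-2.2,0],
    [3,0,-2,0],
    [3,0,-1.8,0],
    [0,0,0,0],
    [0,0,0,0],
  ],
)

```text
clock: 8.08
position: [416.6, -64.1, 24.8]
ee_rot: [0.709, -0.026, -0.704, -0.026]
contact_force: [3.2, -2.3, 4.8]
gripper_width: 59.2
```

```bash
python3 - <<'E'
from h import *
s=arm.read_state();im=arm.get_image('wrist')
np.save('w3.npy',np.r_[s['position'],s['ee_rot']])
print(s['clock'],s['position'],s['contact_force'])
cv2.imwrite('pics/w3.png',cv2.resize(im[170:,200:440],None,fx=2.5,fy=2.5,interpolation=cv2.INTER_CUBIC)[:,:,::-1])
E
```

```text
8.0833 [416.62231954 -64.11942803  24.75130772] [ 3.17489588 -2.33804356  4.80189323]
```

View pics/w3.png

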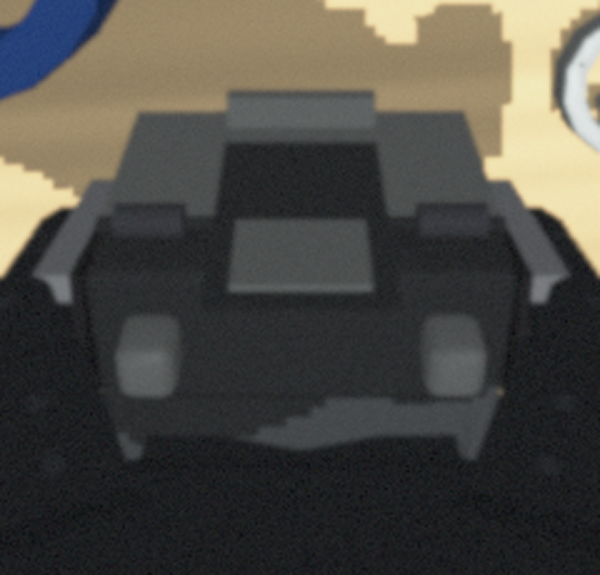

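```bash
cat > fit3.py <<'E'
from h import *
from scipy.optimize import least_squares
w=np.load('w3.npy');W=cam('wrist',dict(position=w[:3],ee_rot=w[3:]))
f=lambda p,s,o:(np.array(p)+.5)/s-.5+o
M=np.array([[61,13,-20],[61,-13,-20],[55,30,-23],[55,-30,-23],[45.2,20.5,32],[45.2,-20.5,32],[-47.5,20.5,32],[-47.5,-20.5,32]])
uv=f([(228,92),(375,92),(138,112),(466,112),(150,352),(455,352),(133,460),(470,460)],2.5,np.array([200,170]))
rc=lambda p:R.from_euler('ZY',[p[3],-p[4]],degrees=True)
g=lambda p:(proj(W,rc(p).apply(M)+p[:3])-uv).ravel()
s=least_squares(g,[380,-64,45,-5,8],loss='soft_l1');p=s.x
print(p.round(1));print(s.fun.reshape(-1,2).round(1).tolist())
q=rc(p).inv().apply(w[:3]+[0,0,19]-p[:3]);print('pinch in case',q.round(1))
print('low edge z',(rc(p).apply([-55,0,-23])+p[:3]).round(1))
s=least_squares(lambda q:np.r_[g(q),((rc(q).apply([-55,0,-23])+q[:3])[2])/1.],p,loss='soft_l1');p=s.x;print(p.round(1));print(s.fun[:-1].reshape(-1,2).round(1).tolist())
q=rc(p).inv().apply(w[:3]+[0,0,19]-p[:3]);print('pinch in case',q.round(1))
E
python3 fit3.py
```

```text
[382.7 -61.2  -7.3  -4.2  44.5]
[[1.0, -0.2], [-1.0, -0.2], [2.7, -7.6], [-3.1, -7.6], [12.2, 21.3], [-12.9, 21.3], [36.6, 0.2], [-36.7, 0.2]]
pinch in case [60.1 -0.4 12.5]
low edge z [359.6 -59.5 -62.2]
[384.9 -61.4  -3.   -4.2  45.6]
[[-0.0, -0.3], [0.2, -0.3], [0.5, -7.9], [-0.7, -8.0], [10.7, 25.9], [-11.2, 25.8], [36.2, 0.4], [-36.1, 0.4]]
pinch in case [55.7 -0.4  9.9]
```

```bash
sed -i 's/^s=least_squares(g,/M=M[:6];uv=uv[:6]\n&/' fit3.py; python3 fit3.py
```

```text
[377.5 -60.9  34.   -4.2   6.8]
[[1.1, -0.7], [-0.8, -0.8], [2.1, 0.5], [-2.2, 0.4], [-0.8, 0.2], [0.7, 0.1]]
pinch in case [40.1 -0.3  5.1]
low edge z [325.8 -57.1   4.6]
[377.  -60.9  31.4  -4.2   7.9]
[[1.4, -0.8], [-1.1, -0.8], [2.7, 0.1], [-2.8, 0.1], [0.4, 0.4], [-0.5, 0.4]]
pinch in case [41.1 -0.3  6.8]
```

Request:
drive_tool(
  motion=[
    [-15,0,0,0],
    [-35,0,0,0],
    [-40,0,0,0],
    [-40,15,-5,0],
    [-40,25,-9,0],
    [-40,31,-10,0],
    [-40,31,-10,0],
    [-15,21,-8,0],
    [0,0,0,0],
    [0,0,0,0],
  ],
)

```text
clock: 8.97
position: [441.0, -174.6, 265.9]
ee_rot: [0.707, -0.028, -0.706, -0.029]
contact_force: [-1.2, 0.0, -5.6]
gripper_width: 59.0
```

```bash
python3 - <<'E'
from h import *
arm.get_image('wrist')
s=arm.read_state();im=arm.get_image('wrist')
np.save('w4.npy',np.r_[s['position'],s['ee_rot']])
print(s['clock'],s['position'],s['joint_vel'].round(3),s['contact_force'])
for _ in range(3): print(arm.read_state()['position'])
l=cv2.resize(im[0:150,250:390],None,fx=4,fy=4,interpolation=cv2.INTER_CUBIC)
r=cv2.resize(im[150:400,200:440],None,fx=1,fy=1)
o=np.zeros((600,800,3),np.uint8);o[:,:560]=l;o[:250,560:]=r
cv2.imwrite('pics/w4.png',o[:,:,::-1]);cv2.imwrite('pics/w4full.png',im[:,:,::-1])
E
```

```text
9.0167 [ 440.02293141 -173.90065038  264.77491059] [ 0.022  0.006 -0.034  0.    -0.002  0.001] [ 0.16119495 -0.09264838 -5.71524749]
[ 439.68205976 -173.59069966  264.36506657]
[ 439.68205976 -173.59069966  264.36506657]
[ 439.68205976 -173.59069966  264.36506657]
```

View pics/w4.png

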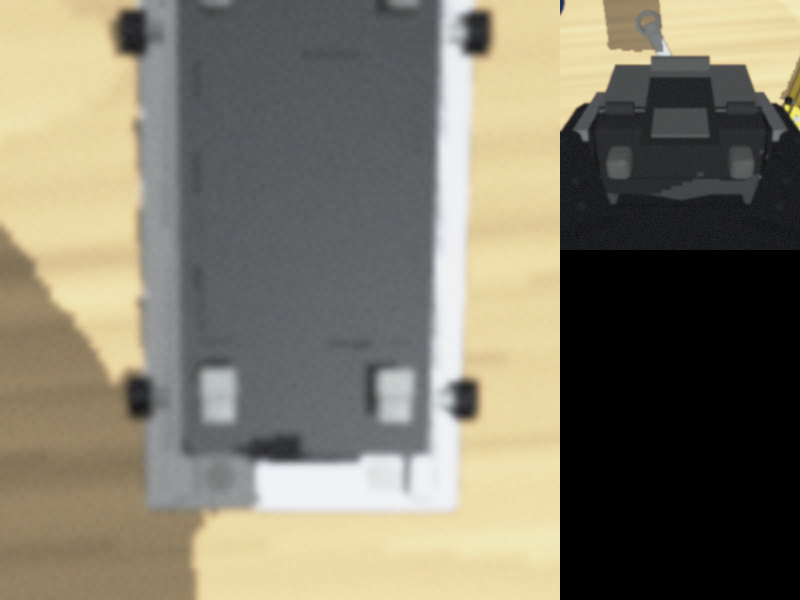

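```bash
cat > fit4.py <<'E'
from h import *
from scipy.optimize import least_squares
w=np.load('w4.npy');W=cam('wrist',dict(position=w[:3],ee_rot=w[3:]))
f=lambda p,s,o:(np.array(p)+.5)/s-.5+o
o=np.array([250,0])
M=np.array([[-35.5,20.5,87],[-35.5,-20.5,87],[-47.5,20.5,87],[-47.5,-20.5,87],[-55,30,78],[-55,-30,78]])
uv=f([(219,367),(395.5,367),(219,424),(395.5,424),(184,455),(429,458)],4,o)
# extra side-edge points (only lateral), far end
E=f([(180,20),(440,30)],4,o)
print(atz(W,uv[:4],87).round(1).tolist());print(atz(W,uv[4:],78).round(1).tolist())
def lat(p):
    P=atz(W,E,78);r=np.radians(p[2]);n=np.array([-np.sin(r),np.cos(r)])
    return (P[:,:2]-p[:2])@n-[30,-30]
def g(p):
    Q=R.from_euler('z',p[2],degrees=True).apply(M)+[p[0],p[1],p[3]]
    return np.r_[(proj(W,Q)-uv).ravel(),lat(p),p[3]/2]
s=least_squares(g,[556,-188,-4.8,0],loss='soft_l1');p=s.x
print('deep centre x,y,yaw,dz',p.round(2),s.fun.round(1))
Rt=R.from_quat(w[3:]).as_matrix();print('tool axes',Rt.round(3).tolist(),'tool yaw',np.degrees(np.arctan2(-Rt[1,2],-Rt[0,2])).round(2))
r=np.radians(p[2]);e=np.array([np.cos(r),np.sin(r)]);n=np.array([-e[1],e[0]]);d=w[:2]-p[:2]
print('TCP along/lateral',(d@e).round(1),(d@n).round(1))
E
python3 fit4.py
```

```text
[[522.1, -165.2, 87.0], [519.0, -205.6, 87.0], [509.5, -164.0, 87.0], [506.3, -204.9, 87.0]]
[[503.0, -154.6, 78.0], [497.7, -213.2, 78.0]]
deep centre x,y,yaw,dz [ 5.5543e+02 -1.8842e+02 -4.7900e+00 -2.8000e-01] [-0.1  0.4  0.3  0.7 -0.  -0.4 -0.  -0.1 -0.7 -0.1  0.5 -0.5 -0.8  0.8
 -0.1]
tool axes [[-0.002, -0.078, -0.997], [0.002, -0.997, 0.078], [-1.0, -0.002, 0.002]] tool yaw -4.5
TCP along/lateral -116.2 4.8
```

Request:
drive_tool(
  motion=[
    [0,2,-35,0.3],
    [0,2,-36,0],
    [0,1,-36,0],
    [0,0,-30,0],
    [30,0,-6,0],
    [40,0,0,0],
    [40,0,0,0],
    [25,0,0,0],
    [0,0,0,0],
    [0,0,0,0],
  ],
)

```text
clock: 9.9
position: [581.8, -189.9, 129.0]
ee_rot: [-0.704, 0.028, 0.709, 0.028]
contact_force: [0.9, -0.3, -2.3]
gripper_width: 59.1
```

Request:
drive_tool(
  motion=[
    [0,0,0,0],
    [0,0,0,0],
    [0,0,0,0],
  ],
)

```text
clock: 10.15
position: [584.5, -190.7, 133.8]
ee_rot: [0.708, -0.029, -0.705, -0.029]
contact_force: [-0.7, -0.5, -4.6]
gripper_width: 59.5
```

```bash
cat > rel.py <<'E'
from h import *
s=arm.read_state();w=s['position'];r=np.radians(-4.79);e=np.array([np.cos(r),np.sin(r)]);n=np.array([-e[1],e[0]]);d=w[:2]-[555.43,-188.42]
Rt=R.from_quat(s['ee_rot']).as_matrix();F=s['contact_force']
print('t',s['clock'],'X',(d@e).round(2),'Y',(d@n).round(2),'z',w[2].round(2),'yaw',np.degrees(np.arctan2(-Rt[1,2],-Rt[0,2])).round(2),'F',(F[:2]@e).round(1),(F[:2]@n).round(1),F[2].round(1),'M',s['wrist_torque'].round(2))
E
python3 rel.py
```

```text
t 10.15 X 29.11 Y 0.15 z 133.77 yaw -4.66 F -0.6 -0.6 -4.6 M [ 0.02 -0.16 -0.01]
```

Request:
drive_tool(
  motion=[
    [8,0.4,2.6,0.1],
    [8,0,0,0],
    [6,0,0,0],
    [0,0,0,0],
    [0,0,0,0],
    [0,0,0,0],
  ],
)

```text
clock: 10.65
position: [580.6, -191.1, 109.2]
ee_rot: [0.707, -0.03, -0.706, -0.029]
contact_force: [0.3, 1.0, -4.7]
gripper_width: 59.5
```

```bash
python3 rel.py; python3 - <<'E'
from h import *
im=arm.get_image('scene');print(proj(cam('scene'),[[555,-188,90]]))
u,v=proj(cam('scene'),[[555,-188,100]])[0].astype(int)
cv2.imwrite('pics/s1.png',cv2.resize(im[v-50:v+50,u-65:u+65],None,fx=6,fy=6,interpolation=cv2.INTER_CUBIC)[:,:,::-1])
E
```

```text
t 10.65 X 25.32 Y -0.53 z 109.17 yaw -4.79 F 0.2 1.0 -4.7 M [-0.03 -0.13 -0.03]
[[261.36259638 175.76922354]]
```

View pics/s1.png

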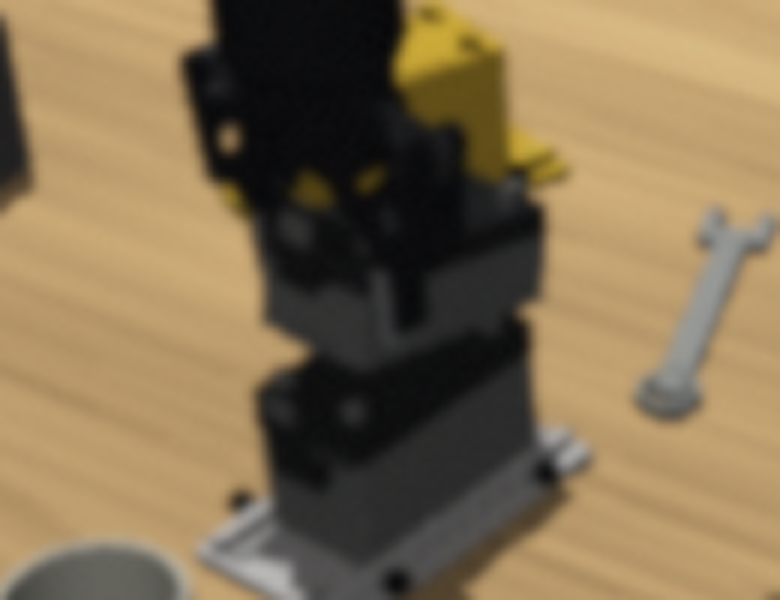

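The case hangs over the deep case at (400,290), end-low towards the robot, and is overhanging that end a little, as planned. Lower it until it touches.

Request:
drive_tool(
  motion=[
    [2,0,0,0],
    [2,0,0,0],
    [1,0,0,0],
    [0,0,0,0],
    [0,0,0,0],
  ],
)

```text
clock: 11.12
position: [580.4, -190.9, 104.1]
ee_rot: [-0.706, 0.03, 0.707, 0.03]
contact_force: [-0.1, 0.9, -4.2]
gripper_width: 59.6
```

```bash
python3 rel.py
```

```text
t 11.1167 X 25.07 Y -0.41 z 104.11 yaw -4.79 F -0.1 0.9 -4.2 M [-0.08 -0.1  -0.04]
```

Request:
drive_tool(
  motion=[
    [1,0,0,0],
    [1,0,0,0],
    [0,0,0,0],
    [0,0,0,0],
  ],
)

```text
clock: 11.45
position: [580.4, -190.9, 102.1]
ee_rot: [-0.706, 0.03, 0.707, 0.03]
contact_force: [-0.2, 0.8, -4.3]
gripper_width: 58.9
```

Request:
drive_tool(
  motion=[
    [1,0,0,0],
    [0,0,0,0],
    [0,0,0,0],
  ],
)

```text
clock: 11.7
position: [580.6, -191.0, 101.4]
ee_rot: [0.707, -0.03, -0.706, -0.029]
contact_force: [0.8, 0.3, -3.9]
gripper_width: 59.1
```

Request:
drive_tool(
  motion=[
    [1,0,0,0],
    [0,0,0,0],
    [0,0,0,0],
  ],
)

```text
clock: 11.95
position: [580.8, -191.0, 101.0]
ee_rot: [0.707, -0.03, -0.706, -0.029]
contact_force: [0.5, 0.5, 0.2]
gripper_width: 59.6
```

Request:
drive_tool(
  motion=[
    [1,0,0,0],
    [0,0,0,0],
    [0,0,0,0],
  ],
)

```text
clock: 12.2
position: [580.9, -191.0, 100.7]
ee_rot: [0.707, -0.03, -0.706, -0.029]
contact_force: [-0.1, 0.9, 4.3]
gripper_width: 59.3
```

Request:
drive_tool(
  motion=[
    [-1,0,-1.5,0],
    [0,0,-1.5,0],
    [0,0,-1.5,0],
    [0,0,-1.5,0],
    [0,0,0,0],
    [0,0,0,0],
  ],
)

```text
clock: 12.7
position: [582.5, -191.3, 99.1]
ee_rot: [-0.703, 0.03, 0.71, 0.03]
contact_force: [-5.7, 1.7, 3.9]
gripper_width: 59.4
```

```bash
python3 rel.py
```

```text
t 12.7 X 27.22 Y -0.61 z 99.09 yaw -4.84 F -5.8 1.3 3.9 M [ 0.51  2.69 -0.12]
```

Request:
drive_tool(
  motion=[
    [0,0,0,0],
    [0,0,0,0],
    [0,0,0,0],
  ],
)

```text
clock: 12.95
position: [582.5, -191.3, 99.1]
ee_rot: [-0.703, 0.03, 0.71, 0.03]
contact_force: [-6.5, 1.6, 4.1]
gripper_width: 59.2
```

```bash
python3 rel.py
```

```text
t 12.95 X 27.18 Y -0.62 z 99.12 yaw -4.84 F -6.6 1.0 4.1 M [ 0.56  2.68 -0.07]
```

Request:
drive_tool(
  motion=[
    [-1,0,0,0],
    [-1,0,0,0],
    [0,0,0,0],
    [0,0,0,0],
  ],
)

```text
clock: 13.28
position: [586.4, -191.5, 101.5]
ee_rot: [-0.706, 0.03, 0.707, 0.03]
contact_force: [-1.3, -0.3, -2.8]
gripper_width: 59.2
```

```bash
python3 rel.py
```

```text
t 13.2833 X 31.08 Y -0.46 z 101.52 yaw -4.81 F -1.3 -0.4 -2.8 M [0.02 0.49 0.02]
```

Request:
drive_tool(
  motion=[
    [-0.3,0,-1,0],
    [0,0,-1,0],
    [0,0,-1,0],
    [0,0,0,0],
    [0,0,0,0],
    [0,0,0,0],
  ],
)

```text
clock: 13.78
position: [589.8, -191.6, 102.5]
ee_rot: [0.707, -0.03, -0.706, -0.03]
contact_force: [-0.4, -0.3, -4.2]
gripper_width: 59.0
```

```bash
python3 rel.py
```

```text
t 13.7833 X 34.49 Y -0.33 z 102.46 yaw -4.79 F -0.4 -0.3 -4.2 M [-0.   -0.19 -0.06]
```

Request:
drive_tool(
  motion=[
    [0,0,-1,0],
    [0,0,-1,0],
    [0,0,0,0],
    [0,0,0,0],
    [0,0,0,0],
  ],
)

```text
clock: 14.2
position: [591.4, -191.8, 102.5]
ee_rot: [0.707, -0.03, -0.706, -0.03]
contact_force: [0.2, 1.0, -5.3]
gripper_width: 59.5
```

```bash
python3 rel.py
```

```text
t 14.2 X 36.17 Y -0.39 z 102.48 yaw -4.79 F 0.1 1.0 -5.3 M [-0.04 -0.17  0.02]
```

Request:
drive_tool(
  motion=[
    [0,0,-1,0],
    [0,0,-1,0],
    [0,0,0,0],
    [0,0,0,0],
    [0,0,0,0],
  ],
)

```text
clock: 14.62
position: [591.9, -191.9, 102.0]
ee_rot: [-0.705, 0.03, 0.708, 0.03]
contact_force: [-4.9, 0.1, -4.4]
gripper_width: 59.3
```

```bash
python3 rel.py
```

```text
t 14.6167 X 36.63 Y -0.43 z 101.98 yaw -4.82 F -4.9 -0.3 -4.4 M [0.2  1.36 0.03]
```

Request:
drive_tool(
  motion=[
    [0,0,2,0],
    [0,0,1.6,0],
    [-1,0,0,0],
    [-1,0,0,0],
    [-1,0,0,0],
    [0,0,0,0],
    [0,0,0,0],
  ],
)

```text
clock: 15.2
position: [590.3, -191.7, 104.9]
ee_rot: [0.707, -0.03, -0.706, -0.03]
contact_force: [1.1, -1.5, -11.2]
gripper_width: 59.1
```

```bash
python3 rel.py
```

```text
t 15.2 X 35.01 Y -0.33 z 104.89 yaw -4.8 F 1.2 -1.4 -11.2 M [-0.41 -1.2   0.09]
```

Request:
drive_tool(
  motion=[
    [1.5,0,0.6,0],
    [1.5,0,0,0],
    [1,0,-0.4,0],
    [1,0,-0.4,0],
    [1,0,-0.4,0],
    [0,0,0,0],
    [0,0,0,0],
  ],
)

```text
clock: 15.78
position: [590.4, -191.9, 101.2]
ee_rot: [0.707, -0.03, -0.706, -0.029]
contact_force: [-1.8, 1.6, 5.8]
gripper_width: 59.2
```

```bash
python3 rel.py
```

```text
t 15.7833 X 35.11 Y -0.54 z 101.16 yaw -4.77 F -1.9 1.5 5.8 M [ 0.6   1.32 -0.08]
```

Request:
drive_tool(
  motion=[
    [1,0,-0.4,0],
    [1,0,-0.4,0],
    [1,0,-0.4,0],
    [1,0,-0.4,0],
    [0,0,0,0],
    [0,0,0,0],
  ],
)

```text
clock: 16.28
position: [592.6, -192.2, 97.1]
ee_rot: [0.707, -0.03, -0.706, -0.029]
contact_force: [-1.8, 0.9, 5.1]
gripper_width: 58.8
```

```bash
python3 rel.py
```

```text
t 16.2833 X 37.34 Y -0.63 z 97.13 yaw -4.75 F -1.8 0.7 5.1 M [ 0.36  1.04 -0.03]
```

Request:
drive_tool(
  motion=[
    [1,-0.3,-0.3,0],
    [1,0,-0.3,0],
    [1,0,-0.3,0],
    [1,0,-0.2,0],
    [0,0,0,0],
    [0,0,0,0],
  ],
)

```text
clock: 16.78
position: [594.5, -192.2, 93.3]
ee_rot: [0.708, -0.03, -0.705, -0.029]
contact_force: [-0.0, -0.0, 6.2]
gripper_width: 59.3
```

```bash
python3 rel.py
```

```text
t 16.7833 X 39.23 Y -0.52 z 93.31 yaw -4.72 F -0.0 -0.0 6.2 M [ 0.04  0.67 -0.01]
```

Request:
drive_tool(
  motion=[
    [1,0,0,0],
    [1,0,0,0],
    [1,0,0,0],
    [0,0,0,0],
    [0,0,0,0],
  ],
)

```text
clock: 17.2
position: [595.3, -192.3, 91.7]
ee_rot: [0.708, -0.03, -0.705, -0.028]
contact_force: [-0.7, 0.6, 10.9]
gripper_width: 59.3
```

```bash
python3 rel.py
```

```text
t 17.2 X 40.02 Y -0.53 z 91.66 yaw -4.71 F -0.7 0.5 10.9 M [ 0.32  0.83 -0.08]
```

Request:
drive_tool(
  motion=[
    [1,0,0,0],
    [1,0,0,0],
    [0,0,0,0],
    [0,0,0,0],
  ],
)

```text
clock: 17.53
position: [595.9, -192.3, 90.3]
ee_rot: [0.709, -0.03, -0.704, -0.028]
contact_force: [-0.2, 0.1, 11.9]
gripper_width: 59.2
```

```bash
python3 rel.py
```

```text
t 17.5333 X 40.61 Y -0.52 z 90.32 yaw -4.7 F -0.2 0.1 11.9 M [ 0.39  0.83 -0.05]
```

Request:
drive_tool(
  motion=[
    [1,0,0.3,0],
    [1,0,0,0],
    [0,0,0,0],
    [0,0,0,0],
  ],
)

```text
clock: 17.87
position: [596.4, -192.4, 89.1]
ee_rot: [0.71, -0.03, -0.703, -0.028]
contact_force: [0.4, 1.5, 14.5]
gripper_width: 59.4
```

```bash
python3 rel.py
```

```text
t 17.8667 X 41.13 Y -0.54 z 89.09 yaw -4.68 F 0.2 1.5 14.5 M [ 0.5   0.8  -0.07]
```

Request:
drive_tool(
  motion=[
    [1,0,0,0],
    [1,0,0,0],
    [0,0,0,0],
    [0,0,0,0],
  ],
)

```text
clock: 18.2
position: [597.2, -192.5, 86.6]
ee_rot: [0.71, -0.03, -0.703, -0.028]
contact_force: [2.9, 0.6, 10.8]
gripper_width: 59.2
```

```bash
python3 rel.py
```

```text
t 18.2 X 42.0 Y -0.54 z 86.65 yaw -4.68 F 2.8 0.8 10.8 M [0.26 0.03 0.01]
```

Request:
drive_tool(
  motion=[
    [1,0,0,0],
    [1,0,0,0],
    [0,0,0,0],
    [0,0,0,0],
  ],
)

```text
clock: 18.53
position: [598.1, -192.5, 84.2]
ee_rot: [0.711, -0.03, -0.702, -0.028]
contact_force: [5.0, -0.6, 7.2]
gripper_width: 59.1
```

```bash
python3 rel.py
```

```text
t 18.5333 X 42.84 Y -0.5 z 84.17 yaw -4.66 F 5.0 -0.2 7.2 M [ 0.   -0.59 -0.  ]
```

```bash
python3 - <<'E'
from h import *
im=arm.get_image('scene');u,v=proj(cam('scene'),[[555,-188,95]])[0].astype(int)
wi=arm.get_image('wrist')
a=cv2.resize(im[v-45:v+45,u-40:u+40],(500,560),interpolation=cv2.INTER_CUBIC)
b=cv2.resize(wi[150:300,245:395],(300,300),interpolation=cv2.INTER_CUBIC)
o=np.zeros((560,800,3),np.uint8);o[:,:500]=a;o[:300,500:]=b
cv2.imwrite('pics/s2.png',o[:,:,::-1])
E
```

```text
(no output)
```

View pics/s2.png

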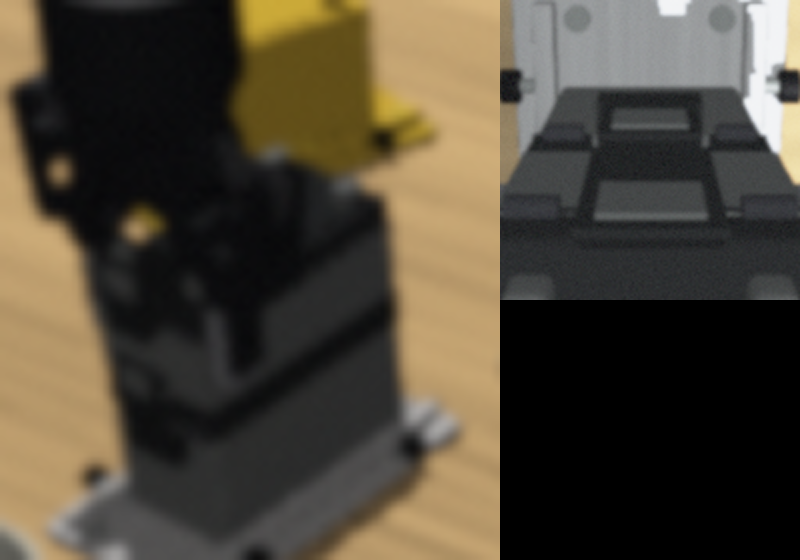

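The case looks flush on the deep case in the scene view. In the wrist view the catch nose (650,118) covers the ledge. I'll unload the arm and release.

Request:
drive_tool(
  motion=[
    [-1.5,0,0,0],
    [-1,0,0,0],
    [0,0,0,0],
  ],
)

```text
clock: 18.88
position: [595.5, -192.0, 84.2]
ee_rot: [0.709, -0.03, -0.704, -0.029]
contact_force: [6.2, -0.4, 2.4]
gripper_width: 59.4
```

Request:
drive_tool(
  motion=[
    [0,0,0,0],
    [0,0,0,0],
    [0,0,0,0],
    [0,0,0,0],
    [0,0,0,0],
    [0,0,0,0],
  ],
  grip=84,
)

```text
clock: 19.38
position: [592.4, -191.7, 82.7]
ee_rot: [-0.706, 0.03, 0.707, 0.03]
contact_force: [0.5, -0.1, -0.6]
gripper_width: 83.8
```

```bash
python3 rel.py
```

```text
t 19.3833 X 37.13 Y -0.16 z 82.74 yaw -4.8 F 0.5 -0.1 -0.6 M [ 0.06  0.02 -0.05]
```

Request:
drive_tool(
  motion=[
    [-10,0,0,0],
    [-25,0,0,0],
    [-35,0,0,0],
    [-20,0,0,0],
    [0,0,0,0],
    [0,0,0,0],
  ],
)

```text
clock: 19.88
position: [593.6, -191.7, 175.5]
ee_rot: [0.708, -0.03, -0.705, -0.03]
contact_force: [0.0, -0.2, 0.3]
gripper_width: 84.4
```

Request:
drive_tool(
  motion=[
    [0,0,9,0],
    [0,0,9,0],
    [0,0,9,0],
    [0,0,0,0],
    [0,0,0,0],
    [0,0,0,0],
    [0,0,0,0],
    [0,0,0,0],
    [0,0,0,0],
  ],
  grip=0,
)

```text
clock: 20.63
position: [566.1, -189.4, 172.9]
ee_rot: [-0.706, 0.03, 0.707, 0.03]
contact_force: [0.7, -0.1, -0.0]
gripper_width: -0.0
```

```bash
python3 rel.py
```

```text
t 20.6333 X 10.75 Y -0.07 z 172.86 yaw -4.79 F 0.8 -0.1 -0.0 M [-0.01  0.03  0.01]
```

Press on the middle of the lid with closed fingers; contact should come near z 124.

Request:
drive_tool(
  motion=[
    [15,0,3,0],
    [15,0,3,0],
    [10,0,2,0],
    [4,0,0,0],
    [2,0,0,0],
    [0,0,0,0],
    [0,0,0,0],
  ],
)

```text
clock: 21.22
position: [558.6, -188.9, 127.6]
ee_rot: [0.707, -0.03, -0.706, -0.029]
contact_force: [-0.0, -0.5, 0.7]
gripper_width: -0.1
```

Request:
drive_tool(
  motion=[
    [1,0,0,0],
    [1,0,0,0],
    [1,0,0,0],
    [0,0,0,0],
    [0,0,0,0],
  ],
)

```text
clock: 21.63
position: [558.0, -188.8, 124.2]
ee_rot: [0.707, -0.03, -0.706, -0.03]
contact_force: [0.2, 1.0, 0.8]
gripper_width: 0.3
```

```bash
python3 rel.py
```

```text
t 21.6333 X 2.64 Y -0.14 z 124.18 yaw -4.79 F 0.1 1.1 0.8 M [-0.02  0.01  0.03]
```

Request:
drive_tool(
  motion=[
    [1,0,0,0],
    [1,0,0,0],
    [0,0,0,0],
    [0,0,0,0],
  ],
)

```text
clock: 21.97
position: [558.1, -188.8, 124.1]
ee_rot: [0.707, -0.03, -0.706, -0.029]
contact_force: [-3.3, 2.0, 8.4]
gripper_width: 0.2
```

Request:
drive_tool(
  motion=[
    [1,0,0,0],
    [0.5,0,0,0],
    [0,0,0,0],
    [0,0,0,0],
  ],
)

```text
clock: 22.3
position: [558.1, -188.8, 124.0]
ee_rot: [0.707, -0.029, -0.706, -0.029]
contact_force: [-5.2, 3.4, 16.2]
gripper_width: -0.1
```

Request:
drive_tool(
  motion=[
    [-3,0,0,0],
    [-5,0,-10,0],
    [0,0,-10,0],
    [0,0,-10,0],
    [4,0,0,0],
    [2,0,0,0],
    [0,0,0,0],
    [0,0,0,0],
  ],
)

```text
clock: 22.97
position: [589.4, -191.4, 124.1]
ee_rot: [0.708, -0.03, -0.705, -0.029]
contact_force: [2.3, -0.2, 5.8]
gripper_width: 0.0
```

Request:
drive_tool(
  motion=[
    [1,0,0,0],
    [1,0,0,0],
    [0,0,0,0],
    [0,0,0,0],
  ],
)

```text
clock: 23.3
position: [589.4, -191.4, 124.1]
ee_rot: [0.709, -0.03, -0.704, -0.029]
contact_force: [-1.4, 1.6, 13.2]
gripper_width: -0.2
```

```bash
python3 rel.py
```

```text
t 23.3 X 34.14 Y -0.17 z 124.07 yaw -4.71 F -1.5 1.4 13.2 M [0.67 0.41 0.03]
```

Both spots read 124.0 to 124.1, so the case is flush. I'll back away and take the last look, mainly at the catch.

Request:
drive_tool(
  motion=[
    [-10,0,0,0],
    [-35,0,0,0],
    [-40,0,0,0],
    [-40,0,10,0],
    [0,0,30,0],
    [0,0,20,0],
    [0,0,0,0],
    [0,0,0,0],
    [0,0,0,0],
  ],
)

```text
clock: 24.05
position: [527.8, -186.3, 245.2]
ee_rot: [-0.706, 0.03, 0.707, 0.03]
contact_force: [0.5, -0.4, 0.2]
gripper_width: -0.0
```

```bash
python3 rel.py; python3 - <<'E'
from h import *
s=arm.read_state();wi=arm.get_image('wrist');sc=arm.get_image('scene');W=cam('wrist',s)
r=R.from_euler('z',-4.79,degrees=True)
P=r.apply([[58,11,97],[58,-11,97],[61,13,81],[0,0,124]])+[555.43,-188.42,0]
q=proj(W,P);print(q.round(1))
u,v=q[:2].mean(0).astype(int);v0=max(v-50,0)
a=cv2.resize(wi[v0:v0+100,u-50:u+50],(500,500),interpolation=cv2.INTER_CUBIC)
U,V=proj(cam('scene'),[[555,-188,80]])[0].astype(int)
b=cv2.resize(sc[V-50:V+50,U-30:U+30],(300,500),interpolation=cv2.INTER_CUBIC)
print(u-50,v0);cv2.imwrite('pics/f.png',np.hstack([a,b])[:,:,::-1])
E
```

```text
t 24.05 X -27.69 Y -0.18 z 245.24 yaw -4.8 F 0.6 -0.4 0.2 M [ 0.02 -0.05  0.04]
[[307.1  84.5]
 [333.6  84.5]
 [305.5  82.1]
 [320.4 158.6]]
270 34
```

View pics/f.png

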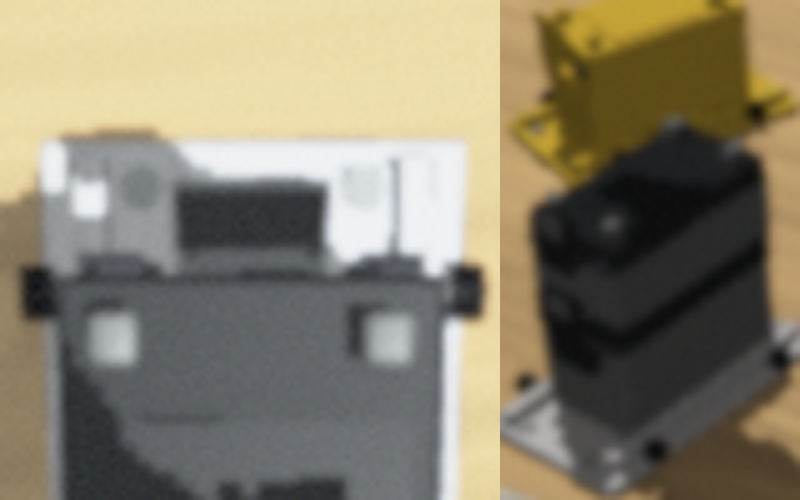

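```bash
python3 -c "
from bench import arm
print(arm.job_done(), arm.read_state()['contact_force'])"
```

```text
the job is handed in; nothing more can be done
the job is handed in; nothing more can be done
```

The lugged case is stacked lid up on the deep case, hooked on the robot's side first and pressed flush. I handed the job in at about 24 s of the 45 s. The one thing I could not see directly is the catch fully back at rest.

**What I did**
- I gripped the case off the rack by its side walls.
- I pivoted it in the grip against a clear patch of bench to about 8° end-low.
- I lowered it onto the deep lid behind the hooks, slid it in until it met the stems, then eased back about 1.5 mm.
- I swung the other end down with at most about 20 N on the case, then let go.
- I pressed the lid with closed fingers at about 16 N in the middle and 13 N near the catch end.

**Checks**
- **Hooked:** a test lift with the lip in met the hooks, with about 6 N of extra pull.
- **Flush:** the lid top measured z 124.0 in the middle and 124.1 near the catch end. The expected height is 78 + 46 = 124. It did not give under the press.
- **Catch:** during the swing the press force rose to about 19 N and then fell as the end dropped 2.4 mm, as it would when the catch snaps. A wrist picture taken just before letting go shows the nose over the ledge. In the last picture the case's own tongue hides the catch, so its return to rest is inferred.
- **Clear:** the gripper stood about 120 mm above the stack with no contact force. I noticed no bystander out of place in the pictures, but I did not check each one after the job.

**What disagreed**
- The first slide under the hooks stuck by friction, with the tool about 4 mm behind its target, until I eased the downward press.
- The fingers ended about 3 mm lower on the side walls than expected before I released.

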